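# Load a plate cassette into the developing tank

### The job

Gently take the lid off the developing tank and lay it flat, right way up, on the middle of the black rubber mat. Then pick up the plate cassette lying on the bench, change your grip on the wooden sloping rest, and lower it gently, foot down and head up, into the empty slot of the tank until it is fully home. Do not drop anything, and leave the stored cassettes and everything else on the bench undisturbed.

Things in the scene. Friction and masses are not known exactly. Their poses are not given: they have to be found in the camera images.
- cassette: loose plate cassette, flat T-shaped slab 9 mm thick, 120 long, white frame, glass window, 0.13-0.21 kg; starts flat on the bench, any yaw. Blade 62 wide, 95 long; head 96 wide, 25 long. Origin: middle of length, width and thickness. x: along the length to the head (foot edge -60, head +35 to +60; weight centre +5 mm), y: width, z: normal to the faces (alike, either way round will do)
- lid: loose tank lid: clear plate, grey skirt, 154 (x) by 130 (y) mm, 15 high, 0.18-0.29 kg. Origin: centre of the skirt's lower edge, z up; 124 mm above the bench when seated. Skirt fits over the tank's rim, 2 mm loose, 10 deep. Can be tipped up about its far (+x) edge by the fin, then lifted off
- lid_fin (a point): centre of the lid's grey upright grip fin, at x = -62, z = +28 mm in the lid's frame. Fin 12 mm thick (lid x), 70 long (y), from z = 15 to 42 mm
- tank: clear open-topped developing tank, grey rim and base, fixed, 142 (x) by 118 (y) by 134 mm high, walls 5 mm. Origin: centre of its underside. In it three grey slot guides stand side by side along x at 34 mm pitch, in any order: two hold stored cassettes, one is empty
- guide: the EMPTY slot guide: two facing upright channels. Origin: centre of the slot floor, 8 mm above the bench. x: across the slot (cassette's thickness), y: along its width, z up; yaw as the tank. Slot 12 mm (x) by 66 (y). Fully home, the cassette stands on the slot floor, its origin 60 mm above this one, the head's top 6 mm below the tank's rim. 25 mm free on either side of the head
- guide_mouth (a point): centre of the empty slot's mouth, 92 mm above its floor (100 above the bench); the channels' tops are funnelled over the last 10 mm, to about 20 by 74 mm
- stored_b: a stored cassette, like the loose one, standing in another slot. Origin at its centre, 68 mm above the bench; x across its thickness, y along its width, z up
- stored_c: the other stored cassette, the same
- rest: wooden sloping rest, fixed: base 110 (x) by 90, 10 mm high; a board 50 wide slopes at 45 degrees, facing +x and up. Origin: centre of its underside. A cassette laid on it with its foot at the ledge and its head upslope stays there; the last 40 mm with the head jut past the board, free to be pinched by its faces, the fingers coming down along the slope from above the head
- rest_ledge (a point): inner corner of the rest's foot ledge, at x = +35, z = +18 mm in the rest's frame. From here the board's top surface rises at 45 degrees towards -x for 80 mm; the ledge stands 12 mm off the board, 50 wide
- mat: black rubber mat, fixed, 180 (x) by 155 (y) by 3 mm. Origin: centre of its underside
- beaker: bystander: glass beaker, 64 mm wide, 70 mm high. Origin: centre of its underside
- jar: bystander: white jar with a blue cap, 60 mm wide, 75 mm high. Origin: centre of its underside
- mortar: bystander: white ceramic bowl (mortar), 76 mm wide, 50 mm high. Origin: centre of its underside
- dish: bystander: white ceramic dish, 90 mm wide, 18 mm high. Origin: centre of its underside
- vial: bystander: small amber glass vial with white cap, 32 mm wide, 55 mm high. Origin: centre of its underside
- stopper: bystander: black rubber stopper, 44 mm wide, 36 mm high. Origin: centre of its underside
There are look-alikes about, which are no part of the job. Leave any blue or yellow look-alike of the lid alone.

How it is judged:
At the end, for the whole second after the job is handed in: Cassette at rest in the empty slot, head up, within 4 mm of full depth, 4 mm across, 6 mm along, 0.1 rad of upright, 0.15 rad of in line; lid still, flat, right way up on the mat, centres within 50 mm; stored cassettes within 12 mm of their starts (x of cassette in the frame of guide between -0.004 and 0.004 m and y of cassette in the frame of guide between -0.006 and 0.006 m and z of cassette in the frame of guide between 0.054 and 0.064 m and angle between cassette's own x axis and vertical below 0.1 rad and angle between the z axis of cassette and the x axis of guide, either way round below 0.15 rad and linear speed of each of cassette, lid below 0.02 m/s and horizontal distance between lid and mat below 0.05 m and height (world z) of lid below 0.01 m and angle between lid's own z axis and vertical below 0.08 rad and distance of each of stored_b, stored_c from where it was at the start of the episode below 0.012 m); the robot touches nothing.
It fails at once if a stored cassette is pulled up or pushed out of place (more than 20 mm) (distance of any of stored_b, stored_c from where it was at the start of the episode above 0.02 m).
It fails at once if a bystander (beaker, jar, mortar, dish, vial, stopper) is knocked over or shifted more than 40 mm (distance of any of beaker, jar, mortar, dish, vial, stopper from where it was at the start of the episode above 0.04 m or angle between any of beaker, jar, mortar, dish, vial, stopper's own z axis and vertical above 0.4 rad).
It fails at once if the cassette is rammed into the slot (more than 80 N on the guide) (contact force between cassette and guide above 80 N).
It fails at once if the cassette is let drop down the slot (faster than 0.4 m/s in the slot) (linear speed of cassette above 0.4 m/s and z of cassette in the frame of guide below 0.14 m and horizontal distance between cassette and guide below 0.02 m).
It fails at once if the lid is dropped or slammed on to the mat (faster than 0.6 m/s within 50 mm of the bench over the mat) (linear speed of lid above 0.6 m/s and height (world z) of lid below 0.05 m and horizontal distance between lid and mat below 0.1 m).
It also fails if it takes over 72 s, if anything falls off the work surface, if the arm or the gripper's body presses on something with over 40 N, if the wrist force passes 120 N, or if a joint passes its speed limit or range.

### The arm

A 6-joint arm with a two-finger parallel gripper is mounted at the origin on the work surface. World frame = base frame: x ahead of the robot, y to its left, z up, the work surface at z = 0. Lengths are in m, angles in rad, forces in N, time in s.
With the tool pointing down it reaches from about 0.25 to 0.775 m from the base axis. Payload 4 kg.
Tool frame: the origin (TCP) lies on the centre line of the jaws, within the pads' length; the fingertips stand 14 mm ahead of it and the grasp point (between the pads) lies 5 mm behind it (robot.tcp_to_tips is the distance from the TCP to the fingertips, in m); z points along the fingers, y is the line along which they close (so a half turn about z gives the same grasp; the last joint's range is limited). The gripper opens to 94 mm and grips with 3 to 60 N. Pads are 16 mm wide; open, the fingers measure 119 mm over their backs; the gripper's body (75 mm by 177 mm) begins 78 mm behind the grasp point.
Start: joints at [1.086, 0.087, 1.371, -0, 1.684, -0.103], TCP at [0.205, 0.51, 0.22] pointing down, gripper open.
Joint ranges: [-3.1, 3.1], [-0.76, 2.03], [0.27, 2.55], [-1.08, 4.22], [0.17, 2.65], [-2.57, 2.57]. Speed limits (rad/s): [2.79, 2.79, 3.14, 3.14, 3.14, 3.14].

### API

Orientations are given as [roll, pitch, yaw] about the fixed x, y, z axes, in that order (R = Rz(yaw) Ry(pitch) Rx(roll)).
In Python, from bench import robot gives the robot as it stands.
- The arm moves only by the tool carry_out, never from a script. Its argument "increments" is a list of rows, each a list of 3 entries, a list of its own where there are three numbers: the closure in counts, from 0 (fully open) to 255 (shut), then the shift along the tool's x, y, z in mm, then the turn about the tool's z in degrees. In form: [[fingers, [dx, dy, dz], twist], ...]. A call has 1 to 8 rows; each row shifts and turns the commanded pose from where the row before left it, along the tool's axes as they then stand; what a row does not reach is not made up. A row lasts 1/10 s, in which the tool goes at most 50 mm and 8.59 degrees, less where a joint would pass 70% of its speed; a pose out of reach is approached as far as the arm can. A call with a gripper value outside its range is refused whole. The fingers move at their own pace and stop on an object; the grip force is fixed at half the most. Time passes only in rows, so rows that do not move let the fingers close. It gives the time, the measured TCP pose, the force, the opening and the grip force at its end, in the units of the state.
- robot.get_obs(): the state, without advancing time (a new reading comes with each control period).
- robot.snapshot(name): name is "scene" or "top" or "wrist"; returns the picture (480x640x3 uint8, blue, green, red); there is no depth.
- robot.get_calibration(name): a dict with "vfov" (degrees; the focal length in pixels is half the picture's height over the tangent of half this angle, whatever the lens; pixels are square), "cx", "cy" (the principal point, pixels), "k1" (the pictures are not rectified: a ray, as slopes to the right and down, at radius r is drawn at 1 + k1 r^2 times it, then the intrinsics apply), "T" (4x4, takes a point from camera to world coordinates). Camera axes: x right, y down, z forward; pixel columns grow to the right and rows downward; lengths in m; the calibration is good to about 2 mm. A picture is of the moment at which its call begins: read the wrist's pose just before it. get_calibration takes no time and is no camera call; for the wrist camera it gives the pose at the moment of the call.
- robot.close_job(): hands the job in; it is judged then, once.
The state is a dict: "time": time; "joint_positions": joint angles; "qvel": joint speeds; "joint_torque": joint torques, N m; "tool_pos": TCP position; "ee_rot": TCP orientation; "wrist_force": force on the tool from outside, world axes, zero at the start; "wrist_torque": the same for the moment, N m; "width": finger opening in m; "finger_force": force on a finger pad.
Only numpy, scipy, OpenCV 4.12 (cv2) and the standard library are available. Lean on these libraries where they do the work, as an engineer would, in place of code of your own. Each camera call takes 0.05 s, during which the arm holds its last target. There are 200 camera calls.

## Working session

There is one attempt and no reset: what is moved stays moved. The work goes in short steps, Python scripts to look and compute and a tool call to move; the robot and the scene stay as the last step left them, time stands still between calls to the robot, and variables do not carry over. Pictures are saved under pics/ and viewed, at most 10 in all, crops included, and the job is handed in when it is done.

Besides the shell and the picture viewer there is one more tool, called after "Request:" by a JSON object that holds its "method" and its "body", one argument or row to a line. carry_out: Moves the arm, as the interface text tells. Its arguments: {"type":"object","properties":{"increments":{"type":"array","items":{"type":"array"}}},"required":["increments"]}

```bash
ls; mkdir -p pics; cat > h.py <<'E'
import numpy as np, cv2
from scipy.spatial.transform import Rotation as R
from bench import robot
def cal(n):
    c=robot.get_calibration(n); f=240/np.tan(np.radians(c['vfov'])/2); return c,f
def ray(c,f,u,v):
    d=np.array([(u-c['cx'])/f,(v-c['cy'])/f]); s=d.copy()
    for _ in range(20): s=d/(1+c['k1']*(s@s))
    T=np.array(c['T']); return T[:3,3],T[:3,:3]@np.array([s[0],s[1],1])
def atz(c,f,u,v,z):
    o,d=ray(c,f,u,v); return o+d*(z-o[2])/d[2]
def proj(c,f,P):
    T=np.array(c['T']); p=T[:3,:3].T@(np.array(P)-T[:3,3]); s=p[:2]/p[2]
    s=s*(1+c['k1']*(s@s)); return s*f+[c['cx'],c['cy']]
def tri(obs):
    A=np.zeros((3,3));b=np.zeros(3)
    for o,d in obs:
        d=d/np.linalg.norm(d);M=np.eye(3)-np.outer(d,d);A+=M;b+=M@o
    return np.linalg.solve(A,b)
E
python3 - <<'E'
from h import *
for n in('top','scene','wrist'):
    cv2.imwrite(f'pics/{n}0.png',robot.snapshot(n)); c,f=cal(n); print(n,f,c['cx'],c['cy'],c['k1'],np.round(c['T'],3).tolist())
print(robot.get_obs(), robot.tcp_to_tips)
E
```

```text
pics
top 512.5131211131554 321.5303128595946 246.64113723891714 -0.096694047305077 [[0.021, -0.994, 0.104, 0.365], [-1.0, -0.02, 0.012, -0.111], [-0.01, -0.104, -0.995, 1.411], [0.0, 0.0, 0.0, 1.0]]
scene 559.2609964315502 325.51598887850696 239.42513420429356 -0.11760881402594683 [[-0.86, 0.259, -0.44, 1.169], [0.51, 0.464, -0.724, 1.035], [0.016, -0.847, -0.531, 0.971], [0.0, 0.0, 0.0, 1.0]]
wrist 357.63006760148977 323.43582776885046 242.6705486861949 -0.04271694542546468 [[0.373, 0.898, 0.234, 0.137], [0.928, -0.36, -0.098, 0.538], [-0.003, 0.254, -0.967, 0.385], [0.0, 0.0, 0.0, 1.0]]
{'time': 0.15, 'joint_positions': array([ 1.08590576e+00,  8.78232447e-02,  1.37186591e+00,  1.52082610e-05,
        1.68359185e+00, -1.03073939e-01]), 'qvel': array([ 0.001666  , -0.00025135, -0.00524306,  0.0012157 , -0.00271952,
       -0.0006446 ]), 'joint_torque': array([ 1.13034559e-03, -3.40641940e+01, -3.02793396e+01,  7.18214759e-02,
        3.05318227e-02, -1.15511657e-04]), 'tool_pos': array([0.20474193, 0.51006158, 0.21857314]), 'ee_rot': array([-3.13991482e+00, -1.88750739e-04,  2.75977757e+00]), 'wrist_force': array([0.15291727, 0.36730892, 0.40851411]), 'wrist_torque': array([ 0.00235066, -0.00987409, -0.01305262]), 'finger_force': 0.0, 'width': 0.09391568492025582} 0.014
```

View pics/top0.png

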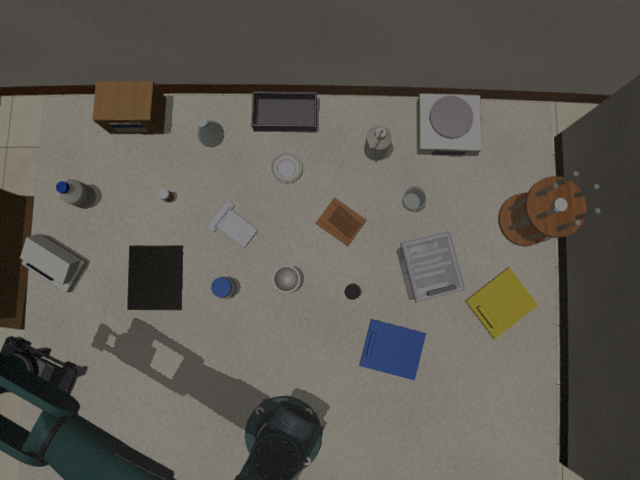

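View pics/scene0.png

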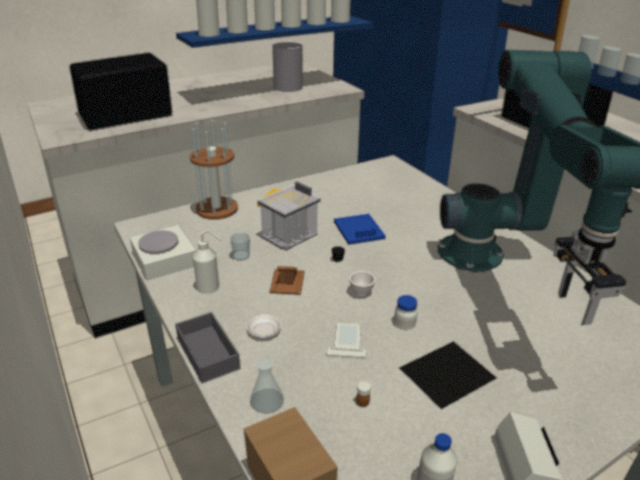

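The top view shows the clear lidded tank at (432,266), with its fin near (437,297). The blue look-alike is at (392,350) and the yellow one at (501,303). The rest is at (341,221), the cassette at (235,226) with its head up-left at (220,217), and the mat at (155,278). In the scene view the tank is at (289,215) with its fin at (303,188). The grey, clear lid on the tank is the one meant. I'll confirm that in an enlarged crop.

```bash
python3 - <<'E'
from h import *
t=cv2.imread('pics/top0.png'); s=cv2.imread('pics/scene0.png')
def crop(im,x,y,w,h,W,H):
    o=cv2.resize(im[y:y+h,x:x+w],(W,H),interpolation=cv2.INTER_CUBIC)
    return o
r1=np.hstack([crop(t,390,220,80,90,267,300),crop(t,305,185,80,90,267,300),crop(t,195,185,80,90,266,300)])
r2=np.hstack([crop(s,250,170,80,90,267,300),crop(s,255,245,80,90,267,300),crop(s,308,295,80,90,266,300)])
cv2.imwrite('pics/m1.png',np.vstack([r1,r2]))
c,f=cal('top')
for n,u,v,z in[('mat',155,278,.003),('rest',341,221,.01),('cas',235,227,.009),('jar',223,287,.075),('mortar',287,279,.05),('stopper',352,291,.036),('beaker',414,199,.07),('dish',287,168,.018),('vial',165,194,.055),('lid',432,266,.139)]:print(n,atz(c,f,u,v,z).round(3))
E
```

```text
mat [0.416 0.368 0.003]
rest [ 0.584 -0.146  0.01 ]
cas [0.562 0.148 0.009]
jar [0.394 0.161 0.075]
mortar [ 0.42  -0.004  0.05 ]
stopper [ 0.392 -0.178  0.036]
beaker [ 0.638 -0.338  0.07 ]
dish [0.73  0.007 0.018]
vial [0.643 0.336 0.055]
lid [ 0.456 -0.371  0.139]
```

View pics/m1.png

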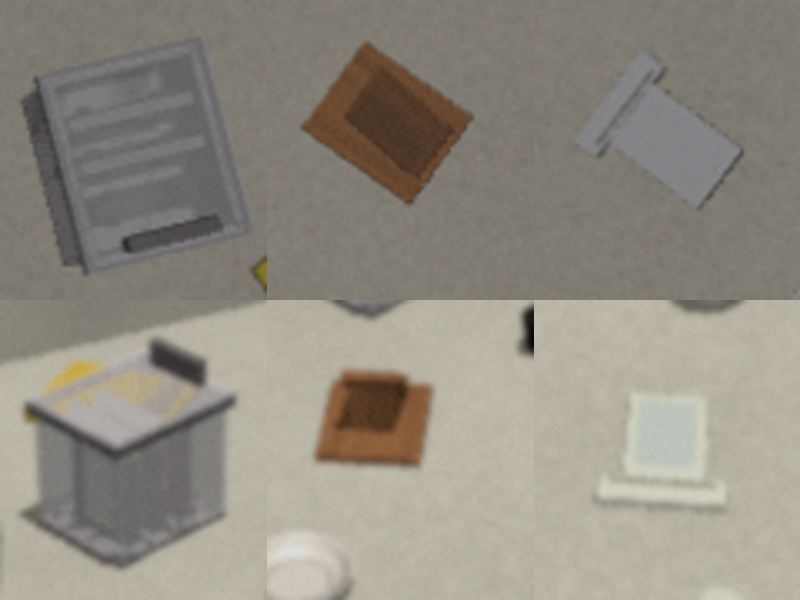

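The crop confirms it: the clear plate with a grey skirt and dark fin sits on the tank, fin towards the robot. The blue and yellow lids lie on the bench. The fin centre is at about top (442,290). The rest's slope direction isn't clear yet, so I'll check that from the wrist camera. First I'll work out the move to above the fin.

```bash
cat >> h.py <<'E'
def go(P=None,closeyaw=None):
    """tool-frame shift (mm) and twist (deg) to bring TCP to P, tool y along closeyaw (rad, mod pi)"""
    o=robot.get_obs(); r=R.from_euler('xyz',o['ee_rot']); M=r.as_matrix()
    s=''
    if P is not None: s+=f"shift {np.round(M.T@(np.array(P)-o['tool_pos'])*1000,1)} "
    if closeyaw is not None:
        y=np.arctan2(M[1,1],M[0,1]); d=(closeyaw-y+np.pi/2)%np.pi-np.pi/2
        s+=f"twist {-np.degrees(d):.1f} (or {-np.degrees(d)-np.sign(-d)*180:.1f}) j6 {o['joint_positions'][5]:.2f}"
    print(s,'t',round(o['time'],2),'pos',o['tool_pos'].round(4),'w',round(o['width'],4),'F',o['wrist_force'].round(1))
E
python3 - <<'E'
from h import *
c,f=cal('top'); m=lambda x,y:atz(c,f,390+x*.3,220+y*.3,.166)
a,b=m(125,243),m(222,222);print(a,b)
c2,f2=cal('scene')
print(tri([ray(c,f,390+173*.3,220+230*.3),ray(c2,f2,250+178*.3,170+52*.3)]))
ye=np.arctan2(*(a-b)[[1,0]]); print('fin line yaw',ye)
P=(a+b)/2; go([P[0]-.03,P[1]+.02,.30],ye+np.pi/2)
E
```

```text
[ 0.38811407 -0.3548891   0.166     ] [ 0.40462729 -0.42618576  0.166     ]
[ 0.39536007 -0.38939612  0.16009547]
fin line yaw 1.7983960223406266
shift [-478.1 -757.1  -80.2] twist 55.1 (or -124.9) j6 -0.10 t 0.15 pos [0.2047 0.5101 0.2186] w 0.0939 F [0.2 0.4 0.4]
```

Request:
{"method": "carry_out", "body": {
  "increments": [
    [0,[-40,-27,-12],0],
    [0,[-40,-27,-12],0],
    [0,[-40,-27,-12],0],
    [0,[-40,-27,-12],0],
    [0,[-40,-27,-12],0],
    [0,[-40,-27,-12],0],
    [0,[-40,-27,-10],0],
    [0,[-40,-27,0],0]
  ]
}}

```text
time: 0.95
tool_pos: [0.4226, 0.1891, 0.3032]
ee_rot: [3.139, 0.003, 2.76]
wrist_force: [0.8, 0.4, 0.2]
width: 0.0942
finger_force: 0.0
```

Request:
{"method": "carry_out", "body": {
  "increments": [
    [0,[-38,-27,0],0],
    [0,[-10,-43,0],0],
    [0,[-10,-43,0],0],
    [0,[-10,-43,0],0],
    [0,[-10,-43,0],0],
    [0,[-10,-43,0],0],
    [0,[-10,-43,0],0],
    [0,[-10,-43,0],0]
  ]
}}

```text
time: 1.75
tool_pos: [0.3987, -0.1555, 0.3013]
ee_rot: [3.141, 0.0, 2.76]
wrist_force: [1.0, -0.0, -0.6]
width: 0.0942
finger_force: 0.0
```

Request:
{"method": "carry_out", "body": {
  "increments": [
    [0,[-10,-43,0],0],
    [0,[-10,-43,0],0],
    [0,[-10,-43,0],0],
    [0,[-10,-43,0],0],
    [0,[-10,-43,0],0],
    [0,[0,0,0],8],
    [0,[0,0,0],8],
    [0,[0,0,0],8]
  ]
}}

```text
time: 2.55
tool_pos: [0.3653, -0.3725, 0.3006]
ee_rot: [3.141, -0.002, 2.334]
wrist_force: [0.9, -0.1, -0.1]
width: 0.0941
finger_force: 0.0
```

Request:
{"method": "carry_out", "body": {
  "increments": [
    [0,[0,0,0],8],
    [0,[0,0,0],8],
    [0,[0,0,0],8],
    [0,[0,0,0],7],
    [0,[0,0,0],0]
  ]
}}

```text
time: 3.05
tool_pos: [0.3656, -0.3719, 0.301]
ee_rot: [-3.141, -0.001, 1.8]
wrist_force: [-0.2, 0.4, -0.6]
width: 0.094
finger_force: 0.0
```

```bash
python3 - <<'E'
from h import *
c,f=cal('wrist');im=robot.snapshot('wrist');cv2.imwrite('pics/w1.png',im)
np.save('w1.npy',np.array(c['T']))
go([.39,-.389,.2],0.228)
for P in[(.396,-.39,.166),(.388,-.355,.166),(.405,-.426,.166)]:print(proj(c,f,P).round(1))
E
```

```text
shift [-22.3  19.8 101. ] twist 0.2 (or -179.8) j6 -1.13 t 3.1 pos [ 0.3656 -0.372   0.3011] w 0.094 F [ 0.2 -0.1  0.1]
[352.5 263.1]
[353.5 223.3]
[352.3 301.7]
```

View pics/w1.png

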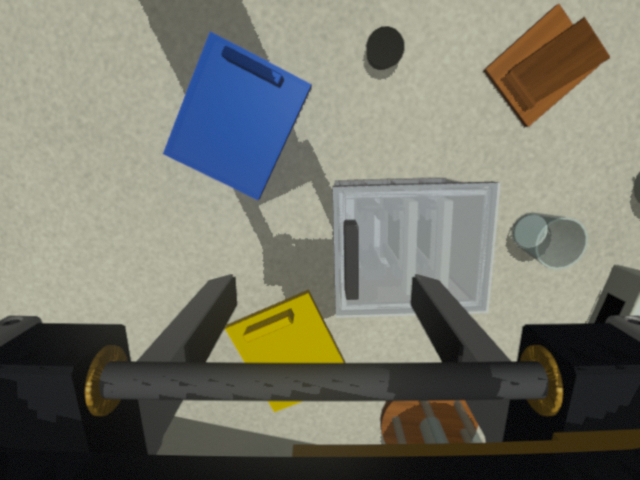

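The wrist view shows the fin at (351,221)–(351,299), centred at (351,259). At the rest, upper right, the ledge is near (518,95) and the board rises towards (590,35), so the rest's +x points at the robot side. I'll compute the grasp and the rest's pose.

```bash
python3 - <<'E'
from h import *
c,f=cal('wrist');ct,ft=cal('top')
print(tri([ray(c,f,351,259.5),ray(ct,ft,441.9,289.9)]))
F=atz(c,f,351,259.5,.166);print('fin',F)
e=atz(c,f,351,221,.166)-atz(c,f,351,299,.166);print(np.linalg.norm(e),np.arctan2(e[1],e[0])-np.pi/2)
go([F[0],F[1],.157],np.arctan2(e[1],e[0])-np.pi/2)
# rest base corners in wrist (z~.01): LL, bottom, top-left
for p in[(485,71),(526,126),(559,5)]:print('rest',atz(c,f,*p,.01))
for p in[(585,20),(609,57)]:print('boardtop',atz(c,f,*p,.075))
m=lambda x,y:atz(ct,ft,305+(x-267)*.3,185+y*.3,.01)
for p in[(365,42),(472,118),(410,203),(302,125)]:print('restT',m(*p))
E
```

```text
[ 0.39692744 -0.39430217  0.14367639]
fin [ 0.39396841 -0.38706658  0.166     ]
0.07240484430776112 0.2506287354898724
shift [-21.3  24.1 144. ] twist -1.1 (or 178.9) j6 -1.13 t 3.1 pos [ 0.3656 -0.372   0.3011] w 0.094 F [ 0.2 -0.1  0.1]
rest [ 0.51533818 -0.16690697  0.01      ]
rest [ 0.58617386 -0.21453291  0.01      ]
rest [ 0.57775657 -0.07574824  0.01      ]
boardtop [ 0.57656681 -0.11337432  0.075     ]
boardtop [ 0.61477891 -0.1393832   0.075     ]
restT [ 0.64968491 -0.12635558  0.01      ]
restT [ 0.58743344 -0.21621929  0.01      ]
restT [ 0.51553867 -0.16593983  0.01      ]
restT [ 0.57872074 -0.07545022  0.01      ]
```

Request:
{"method": "carry_out", "body": {
  "increments": [
    [0,[-12,12,30],0],
    [0,[-11,13,30],0],
    [0,[0,0,30],-0.6],
    [0,[0,0,30],0],
    [0,[0,0,20],0],
    [0,[0,0,4],0],
    [100,[0,0,0],0],
    [200,[0,0,0],0]
  ]
}}

```text
time: 3.9
tool_pos: [0.3958, -0.3894, 0.1591]
ee_rot: [3.14, 0.002, 1.811]
wrist_force: [0.5, 0.1, 0.3]
width: 0.0811
finger_force: 0.0
```

Request:
{"method": "carry_out", "body": {
  "increments": [
    [255,[0,0,0],0],
    [255,[0,0,0],0],
    [255,[0,0,0],0],
    [255,[0,0,0],0],
    [255,[0,0,0],0]
  ]
}}

```text
time: 4.4
tool_pos: [0.3953, -0.3888, 0.1576]
ee_rot: [3.141, 0.0, 1.81]
wrist_force: [0.2, -1.0, -0.4]
width: 0.0412
finger_force: 0.0
```

Request:
{"method": "carry_out", "body": {
  "increments": [
    [255,[0,0,0],0],
    [255,[0,0,0],0],
    [255,[0,0,0],0],
    [255,[0,0,0],0],
    [255,[0,0,0],0],
    [255,[0,0,0],0]
  ]
}}

```text
time: 5.0
tool_pos: [0.3952, -0.3887, 0.1574]
ee_rot: [-3.142, -0.0, 1.81]
wrist_force: [-0.7, 0.6, 0.2]
width: 0.0118
finger_force: 30.0
```

Request:
{"method": "carry_out", "body": {
  "increments": [
    [255,[0,0,-2],0],
    [255,[0,0,-3],0],
    [255,[0,0,-4],0],
    [255,[0,0,-4],0]
  ]
}}

```text
time: 5.4
tool_pos: [0.3952, -0.3887, 0.1706]
ee_rot: [-3.141, -0.0, 1.81]
wrist_force: [0.2, 0.5, -1.7]
width: 0.0115
finger_force: 30.0
```

Request:
{"method": "carry_out", "body": {
  "increments": [
    [255,[0,0,-6],0],
    [255,[0,0,-8],0],
    [255,[0,0,-10],0],
    [255,[0,0,-20],0],
    [255,[0,0,-30],0],
    [255,[0,0,-30],0],
    [255,[0,0,-20],0],
    [255,[0,0,0],0]
  ]
}}

```text
time: 6.2
tool_pos: [0.3962, -0.3899, 0.2996]
ee_rot: [3.138, 0.008, 1.81]
wrist_force: [0.8, -0.9, -2.4]
width: 0.0115
finger_force: 30.0
```

```bash
python3 - <<'E'
from h import *
w=robot.snapshot('wrist');s=robot.snapshot('scene');t=robot.snapshot('top')
cr=lambda im,x,y,a,b,W,H:cv2.resize(im[y:y+b,x:x+a],(W,H),interpolation=cv2.INTER_CUBIC)
cv2.imwrite('pics/m2.png',np.vstack([np.hstack([cr(w,160,120,400,300,400,300),cr(s,230,130,120,90,400,300)]),np.hstack([cr(t,380,210,120,90,400,300),cr(t,100,230,120,90,400,300)])]))
cv2.imwrite('pics/t1.png',t)
o=robot.get_obs();print(o['wrist_force'],o['wrist_torque'])
c,f=cal('top')
for p in[(128,246),(182,246),(182,309),(128,309)]:print(atz(c,f,*p,.003))
E
```

```text
[-0.26031845  0.04059259 -2.52503818] [-0.09212252  0.19081911 -0.05031829]
[0.5034944  0.45081241 0.003     ]
[0.5066325  0.29580063 0.003     ]
[0.33202765 0.28763102 0.003     ]
[0.32751738 0.44081992 0.003     ]
```

View pics/m2.png

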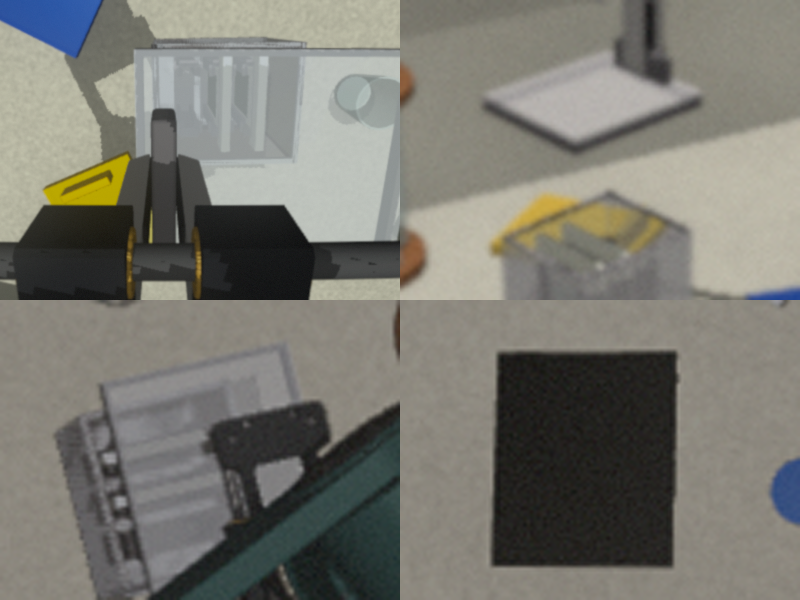

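The lid is held level. The lower right crop gives the mat's corners, so its centre is about (0.417, 0.369). In the tank, bright strips show at the middle and far slots, so the near slot looks empty. I'm carrying the lid over.

Request:
{"method": "carry_out", "body": {
  "increments": [
    [255,[15,6,0],0],
    [255,[30,12,0],0],
    [255,[30,12,0],0],
    [255,[30,12,0],0],
    [255,[30,12,0],0],
    [255,[30,12,0],0],
    [255,[30,12,0],0],
    [255,[30,12,0],0]
  ]
}}

```text
time: 7.15
tool_pos: [0.4285, -0.1461, 0.2929]
ee_rot: [-3.14, -0.003, 1.811]
wrist_force: [0.2, 0.3, -2.3]
width: 0.0118
finger_force: 30.0
```

Request:
{"method": "carry_out", "body": {
  "increments": [
    [255,[30,12,0],0],
    [255,[30,12,0],0],
    [255,[30,12,0],0],
    [255,[30,12,0],0],
    [255,[21,8,0],0],
    [255,[30,0,0],0],
    [255,[30,0,0],0],
    [255,[30,0,0],0]
  ]
}}

```text
time: 7.95
tool_pos: [0.4271, 0.0907, 0.2929]
ee_rot: [-3.139, -0.001, 1.811]
wrist_force: [0.9, 0.8, -2.5]
width: 0.0116
finger_force: 30.0
```

Request:
{"method": "carry_out", "body": {
  "increments": [
    [255,[30,0,0],0],
    [255,[30,0,0],0],
    [255,[30,0,0],0],
    [255,[30,-1,0],0],
    [255,[30,-1,0],0],
    [255,[30,-1,0],0],
    [255,[30,-1,0],0],
    [255,[30,-1,0],0]
  ]
}}

```text
time: 8.75
tool_pos: [0.3649, 0.322, 0.2929]
ee_rot: [-3.138, 0.0, 1.811]
wrist_force: [-0.1, -0.8, -2.1]
width: 0.0117
finger_force: 30.0
```

Request:
{"method": "carry_out", "body": {
  "increments": [
    [255,[20,-1,0],0],
    [255,[15,0,0],3],
    [255,[8,0,0],4],
    [255,[0,0,0],4],
    [255,[0,0,0],0]
  ]
}}

```text
time: 9.25
tool_pos: [0.3547, 0.3627, 0.2929]
ee_rot: [-3.138, 0.001, 1.62]
wrist_force: [0.5, -0.5, -2.5]
width: 0.0118
finger_force: 30.0
```

```bash
python3 - <<'E'
from h import *
go([.355,.366,.08],0.04)
cv2.imwrite('pics/w2.png',robot.snapshot('wrist'))
E
```

```text
shift [  3.6   1.2 212.9] twist 0.5 (or -179.5) j6 0.64 t 9.25 pos [0.3547 0.3627 0.2929] w 0.0118 F [ 0.5 -0.5 -2.5]
```

View pics/w2.png

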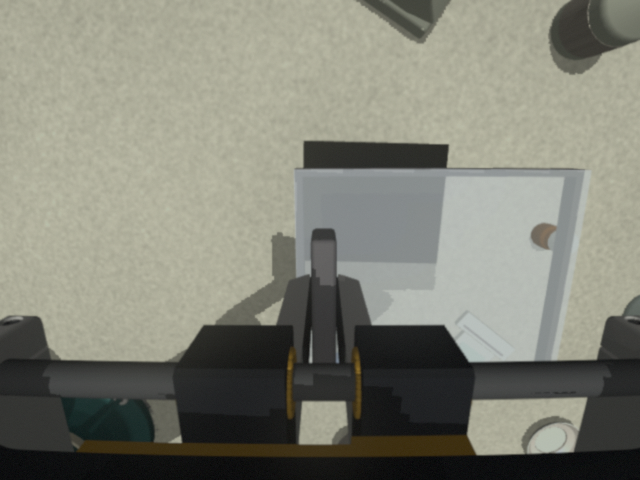

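The lid is level over the mat, whose dark edge shows at (303–447,142–262). I'm lowering it.

Request:
{"method": "carry_out", "body": {
  "increments": [
    [255,[3,1,15],0],
    [255,[0,0,30],0],
    [255,[0,0,35],0],
    [255,[0,0,35],0],
    [255,[0,0,35],0],
    [255,[0,0,35],0],
    [255,[0,0,30],0],
    [255,[0,0,15],0]
  ]
}}

```text
time: 10.1
tool_pos: [0.3545, 0.3633, 0.0595]
ee_rot: [-3.135, 0.004, 1.619]
wrist_force: [-0.5, 0.1, -2.4]
width: 0.0119
finger_force: 30.0
```

Request:
{"method": "carry_out", "body": {
  "increments": [
    [255,[0,0,10],0],
    [255,[0,0,5],0],
    [255,[0,0,4],0],
    [255,[0,0,3],0],
    [255,[0,0,2],0],
    [255,[0,0,1],0],
    [255,[0,0,0],0]
  ]
}}

```text
time: 10.8
tool_pos: [0.3574, 0.3657, 0.0398]
ee_rot: [3.141, -0.001, 1.618]
wrist_force: [0.4, -1.1, -2.3]
width: 0.0115
finger_force: 30.0
```

Request:
{"method": "carry_out", "body": {
  "increments": [
    [255,[0,0,1],0],
    [255,[0,0,1],0],
    [255,[0,0,1],0],
    [255,[0,0,0.5],0],
    [255,[0,0,0],0]
  ]
}}

```text
time: 11.3
tool_pos: [0.3573, 0.3656, 0.0364]
ee_rot: [3.141, -0.0, 1.618]
wrist_force: [-0.7, -0.4, 0.2]
width: 0.0119
finger_force: 30.0
```

Request:
{"method": "carry_out", "body": {
  "increments": [
    [230,[0,0,0],0],
    [200,[0,0,0],0],
    [180,[0,0,0],0],
    [150,[0,0,0],0],
    [120,[0,0,0],0],
    [60,[0,0,-15],0],
    [0,[0,0,-30],0],
    [0,[0,0,-40],0]
  ]
}}

```text
time: 12.1
tool_pos: [0.356, 0.3644, 0.1197]
ee_rot: [-3.137, 0.003, 1.618]
wrist_force: [0.1, 0.4, 0.1]
width: 0.0642
finger_force: 0.0
```

Request:
{"method": "carry_out", "body": {
  "increments": [
    [0,[0,0,-40],0],
    [0,[0,0,-40],0],
    [0,[0,0,-40],0],
    [0,[0,0,0],0]
  ]
}}

```text
time: 12.5
tool_pos: [0.3595, 0.3674, 0.2485]
ee_rot: [3.131, -0.008, 1.618]
wrist_force: [0.4, 0.4, 0.9]
width: 0.0933
finger_force: 0.0
```

```bash
python3 - <<'E'
from h import *
ct,ft=cal('top'); m=lambda x,y:atz(ct,ft,195+(x-533)*.3,185+y*.3,.009)
q=[m(*p)[:2] for p in[(650,52),(578,148),(603,158),(664,68),(742,152),(698,208)]]
print(np.round(q,4).tolist())
# blade foot corners -> centre; head
foot=(q[4]+q[5])/2; head=(q[0]+q[1])/2
d=head-foot; print('len',np.linalg.norm(d),'yaw',np.arctan2(d[1],d[0]),'centre',(head+foot)/2)
d/=np.linalg.norm(d); G=foot+d*.03; print('G',G)
go([G[0],G[1],.30],np.arctan2(d[1],d[0])+np.pi/2)
E
```

```text
[[0.6362, 0.1645], [0.5539, 0.2216], [0.5459, 0.2002], [0.6228, 0.1521], [0.5531, 0.084], [0.5057, 0.119]]
len 0.11262887967006993 yaw 0.9489690157243712 centre [0.56222574 0.14726354]
G [0.54689701 0.12587476]
shift [-249.7  176.3  -51.7] twist 38.4 (or -141.6) j6 0.64 t 12.5 pos [0.3595 0.3674 0.2485] w 0.0933 F [0.4 0.4 0.9]
```

Request:
{"method": "carry_out", "body": {
  "increments": [
    [0,[-31,22,0],0],
    [0,[-31,22,0],0],
    [0,[-31,22,0],0],
    [0,[-31,22,0],0],
    [0,[-31,22,0],0],
    [0,[-31,22,0],0],
    [0,[-31,22,0],0],
    [0,[-32,22,0],0]
  ]
}}

```text
time: 13.3
tool_pos: [0.5454, 0.1238, 0.2399]
ee_rot: [-3.14, -0.0, 1.618]
wrist_force: [0.1, 0.1, 0.3]
width: 0.094
finger_force: 0.0
```

Request:
{"method": "carry_out", "body": {
  "increments": [
    [0,[0,0,0],7.7],
    [0,[0,0,0],7.7],
    [0,[0,0,0],7.7],
    [0,[0,0,0],7.7],
    [0,[0,0,0],7.7],
    [0,[0,0,0],0]
  ]
}}

```text
time: 13.9
tool_pos: [0.5446, 0.125, 0.2399]
ee_rot: [-3.141, 0.001, 0.947]
wrist_force: [0.4, -0.4, 0.2]
width: 0.0938
finger_force: 0.0
```

```bash
python3 - <<'E'
from h import *
c,f=cal('wrist');w=robot.snapshot('wrist');cv2.imwrite('pics/w3.png',w)
t=robot.snapshot('top');cv2.imwrite('pics/t2.png',t)
go([.5469,.1259,.1],.949+np.pi/2)
g=cv2.cvtColor(w,cv2.COLOR_BGR2HSV)
tt=cv2.resize(t[230:320,100:220],(400,300))
tk=cv2.resize(t[210:300,380:500],(400,300))
cv2.imwrite('pics/m3.png',np.vstack([cv2.resize(w[0:420],(800,525))[:300],np.hstack([tt,tk])]))
E
```

```text
shift [  2.1   1.5 140.2] twist 0.0 (or -180.0) j6 0.75 t 14.0 pos [0.5446 0.1251 0.2402] w 0.0943 F [-0.3  0.7  0.3]
```

View pics/m3.png

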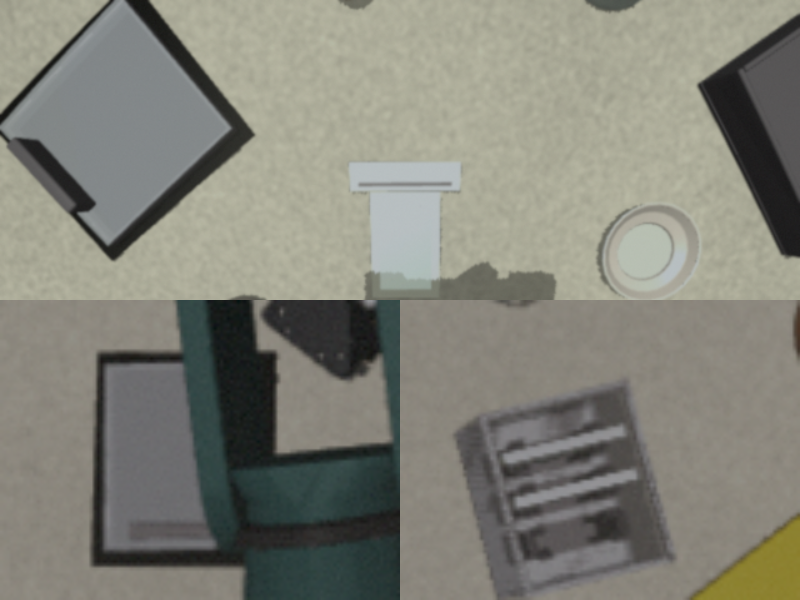

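The lid lies square on the mat (lower left). The cassette is upright in the wrist picture: head at cols 279–369, top edge at row 130, blade at cols 297–352. In the tank the stored heads are in the far and middle slots, so the near slot is empty. I'll correct the grasp.

```bash
python3 - <<'E'
from h import *
c,f=cal('wrist');a=lambda u,v:atz(c,f,u,v,.009)[:2]
L=a(279,129.6);Rr=a(369,129.6);top=(L+Rr)/2;print('headw',np.linalg.norm(L-Rr),top)
l=a(297,180);r=a(352,180);mid=(l+r)/2;print('bladew',np.linalg.norm(l-r))
e=L-Rr; print('yaw from head edge',np.arctan2(e[1],e[0])-np.pi/2, 'from axis',np.arctan2(*(top-mid)[::-1]))
y=np.arctan2(e[1],e[0])-np.pi/2; d=np.array([np.cos(y),np.sin(y)])
G=top-d*.09; print(G, top-d*.06); go([G[0],G[1],.010+.005],y+np.pi/2)
E
```

```text
headw 0.09605223177159818 [0.59936648 0.20063858]
bladew 0.060607879980557694
yaw from head edge 0.9483237566407601 from axis 0.959067377038412
[0.54689236 0.12751905] [0.56438373 0.15189223]
shift [  3.4   0.6 225.2] twist 0.1 (or -179.9) j6 0.75 t 14.0 pos [0.5446 0.1251 0.2402] w 0.0943 F [-0.3  0.7  0.3]
```

Request:
{"method": "carry_out", "body": {
  "increments": [
    [0,[3.5,0.6,35],0],
    [0,[0,0,40],0],
    [0,[0,0,40],0],
    [0,[0,0,40],0],
    [0,[0,0,35],0],
    [0,[0,0,20],0],
    [0,[0,0,8],0],
    [0,[0,0,3],0]
  ]
}}

```text
time: 14.8
tool_pos: [0.5469, 0.1276, 0.0191]
ee_rot: [-3.14, 0.001, 0.948]
wrist_force: [0.3, 0.6, 1.0]
width: 0.0939
finger_force: 0.0
```

Request:
{"method": "carry_out", "body": {
  "increments": [
    [0,[0,0,0],0],
    [0,[0,0,0],0]
  ]
}}

```text
time: 15.0
tool_pos: [0.5487, 0.1278, 0.0218]
ee_rot: [3.139, -0.002, 0.947]
wrist_force: [0.8, -0.1, -0.6]
width: 0.0938
finger_force: 0.0
```

Request:
{"method": "carry_out", "body": {
  "increments": [
    [0,[0,0,0],0],
    [0,[0,0,0],0],
    [0,[0,0,0],0]
  ]
}}

```text
time: 15.3
tool_pos: [0.5478, 0.1277, 0.0206]
ee_rot: [3.141, -0.001, 0.946]
wrist_force: [0.1, -1.0, 1.1]
width: 0.0939
finger_force: 0.0
```

Request:
{"method": "carry_out", "body": {
  "increments": [
    [0,[-1,0,3],0],
    [40,[0,0,1.5],0],
    [255,[0,0,0],0],
    [255,[0,0,0],0],
    [255,[0,0,0],0],
    [255,[0,0,0],0],
    [255,[0,0,0],0]
  ]
}}

```text
time: 16.0
tool_pos: [0.5468, 0.1269, 0.0155]
ee_rot: [-3.142, -0.0, 0.946]
wrist_force: [-0.1, -0.7, -0.8]
width: 0.0613
finger_force: 30.0
```

Request:
{"method": "carry_out", "body": {
  "increments": [
    [255,[0,0,0],0],
    [255,[0,0,0],0]
  ]
}}

```text
time: 16.2
tool_pos: [0.5468, 0.1269, 0.0155]
ee_rot: [-3.142, -0.0, 0.946]
wrist_force: [-0.1, 0.4, 0.4]
width: 0.0617
finger_force: 30.0
```

Gripped at 62 mm. Lift, then plan the travel to the rest.

Request:
{"method": "carry_out", "body": {
  "increments": [
    [255,[0,0,-4],0],
    [255,[0,0,-10],0],
    [255,[0,0,-20],0],
    [255,[0,0,-30],0],
    [255,[0,0,-35],0],
    [255,[0,0,-25],0],
    [255,[0,0,0],0]
  ]
}}

```text
time: 16.9
tool_pos: [0.5498, 0.1272, 0.1453]
ee_rot: [3.134, -0.007, 0.946]
wrist_force: [0.8, -0.1, -1.8]
width: 0.0612
finger_force: 30.0
```

```bash
python3 - <<'E'
from h import *
u=np.array([.575,.818]);C=np.array([.5825,-.1457])
P=lambda x,z:[*(C-u*x),z+.0115]
go(P(.0244,.079),.958+np.pi/2)
o=robot.get_obs();print(o['wrist_torque'])
w=robot.snapshot('wrist');cv2.imwrite('pics/w4.png',w);cv2.imwrite('pics/s4.png',robot.snapshot('scene'))
E
```

```text
shift [-227.1  186.    54.5] twist -0.7 (or 179.3) j6 0.75 t 16.9 pos [0.5498 0.1272 0.1453] w 0.0612 F [ 0.8 -0.1 -1.8]
[-0.14342682  0.13257823 -0.01867381]
```

Request:
{"method": "carry_out", "body": {
  "increments": [
    [255,[-12,10,0],0],
    [255,[-25,20,0],0],
    [255,[-25,21,0],0],
    [255,[-25,21,0],0],
    [255,[-25,21,0],0],
    [255,[-25,21,0],0],
    [255,[-25,20,0],0],
    [255,[-25,20,0],0]
  ]
}}

```text
time: 17.8
tool_pos: [0.5607, -0.1171, 0.1368]
ee_rot: [-3.137, 0.002, 0.946]
wrist_force: [-0.0, -0.2, -0.4]
width: 0.0619
finger_force: 30.0
```

Request:
{"method": "carry_out", "body": {
  "increments": [
    [255,[-20,16,0],0],
    [255,[-13,10,0],-0.7],
    [255,[-7,6,0],0],
    [255,[0,0,0],0],
    [255,[0,0,0],0]
  ]
}}

```text
time: 18.3
tool_pos: [0.5645, -0.1657, 0.1384]
ee_rot: [-3.139, -0.0, 0.958]
wrist_force: [0.7, 0.0, -1.6]
width: 0.0612
finger_force: 30.0
```

```bash
python3 - <<'E'
from h import *
u=np.array([.575,.818]);C=np.array([.5825,-.1457])
P=lambda x,z:[*(C-u*x),z+.0115]
go(P(.0244,.079),.958+np.pi/2)
c,f=cal('wrist')
w=robot.snapshot('wrist');s=robot.snapshot('scene');cv2.imwrite('pics/w5.png',w);cv2.imwrite('pics/s5.png',s)
n=np.array([-u[1],u[0]]);z=robot.get_obs()['tool_pos'];
for k in(1,-1):
  q=np.array([*(z[:2]+u*.09+n*.048*k),z[2]-.0115+.0045]);print('head top corner if level',proj(c,f,q).round())
cv2.imwrite('pics/m4.png',np.vstack([w[:360],np.pad(cv2.resize(s[180:300,220:390],(340,240)),((0,0),(0,300),(0,0)))]))
E
```

```text
shift [ 2.3  3.3 47.9] twist 0.0 (or -180.0) j6 0.23 t 18.3 pos [ 0.5645 -0.1657  0.1384] w 0.0612 F [ 0.7  0.  -1.6]
head top corner if level [219. 112.]
head top corner if level [428. 111.]
```

View pics/m4.png

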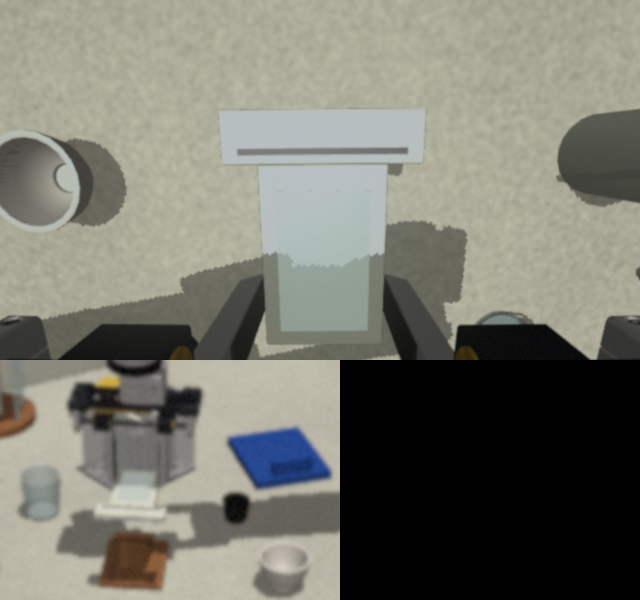

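The cassette is held level: the head corners are at (219,110) and (425,108), as predicted. It sits above the rest, so I'm tilting it on to the slope by pressing it against the board's top edge.

Request:
{"method": "carry_out", "body": {
  "increments": [
    [255,[2.3,3.3,10],0],
    [255,[0,0,15],0],
    [255,[0,0,12],0],
    [255,[0,0,6],0],
    [255,[0,0,0],0]
  ]
}}

```text
time: 18.9
tool_pos: [0.5679, -0.1655, 0.0941]
ee_rot: [-3.138, 0.001, 0.959]
wrist_force: [0.2, -0.1, -1.2]
width: 0.0616
finger_force: 30.0
```

Request:
{"method": "carry_out", "body": {
  "increments": [
    [255,[0,0,3],0],
    [255,[0,0,3],0],
    [255,[0,0,3],0],
    [255,[0,0,3],0],
    [255,[0,0,0],0]
  ]
}}

```text
time: 19.4
tool_pos: [0.5695, -0.1665, 0.0854]
ee_rot: [3.14, -0.0, 0.958]
wrist_force: [-1.8, -1.1, 3.9]
width: 0.0615
finger_force: 30.0
```

Request:
{"method": "carry_out", "body": {
  "increments": [
    [255,[0,0,4],0],
    [255,[0,0,4],0],
    [255,[1,0,4],0],
    [255,[1.5,0,4],0],
    [255,[0,0,0],0]
  ]
}}

```text
time: 19.9
tool_pos: [0.5708, -0.1642, 0.0677]
ee_rot: [3.141, 0.0, 0.959]
wrist_force: [1.0, -1.9, 2.1]
width: 0.0615
finger_force: 30.0
```

Request:
{"method": "carry_out", "body": {
  "increments": [
    [255,[2,0,3.5],0],
    [255,[2,0,3.5],0],
    [255,[2,0,2.5],0],
    [255,[0,0,0],0],
    [255,[0,0,0],0]
  ]
}}

```text
time: 20.4
tool_pos: [0.5738, -0.1594, 0.0584]
ee_rot: [-3.141, 0.001, 0.958]
wrist_force: [0.2, -4.3, 0.6]
width: 0.0618
finger_force: 30.0
```

```bash
python3 - <<'E'
from h import *
u=np.array([.575,.818]);C=np.array([.5825,-.1457])
P=lambda x,z:[*(C-u*x),z+.0115]
go(P(.0141,.0453)); go(P(.017,.0424))
c,f=cal('wrist')
w=robot.snapshot('wrist');s=robot.snapshot('scene');cv2.imwrite('pics/w6.png',w);cv2.imwrite('pics/s6.png',s)
# expected head top edge if laid at 45deg, foot distance s0 from corner
n=np.array([-u[1],u[0]])
for s0 in(0,.004):
 for k in(1,-1):
  for L in (.12,.095):
   x=.035-(L+s0)*.7071+.009*.7071; z=.018+(L+s0)*.7071+.009*.7071
   print(s0,L,k,proj(c,f,[*(C-u*x+n*.048*k),z]).round())
g=w.astype(int);m=(g.min(2)>150)&(g.max(2)-g.min(2)<40)
for col in(240,323,400):print(col,[(r,g[r,col].tolist()) for r in range(0,200,10)] if col==323 else '')
E
```

```text
shift [ 2.1 -0.8  1.6]  t 20.4 pos [ 0.5738 -0.1594  0.0584] w 0.0618 F [ 0.2 -4.3  0.6]
shift [-0.8 -0.8  4.5]  t 20.4 pos [ 0.5738 -0.1594  0.0584] w 0.0618 F [ 0.2 -4.3  0.6]
0 0.12 1 [174. 194.]
0 0.095 1 [197. 234.]
0 0.12 -1 [468. 194.]
0 0.095 -1 [446. 234.]
0.004 0.12 1 [169. 187.]
0.004 0.095 1 [194. 229.]
0.004 0.12 -1 [472. 186.]
0.004 0.095 -1 [449. 229.]
240 
323 [(0, [155, 175, 175]), (10, [157, 177, 177]), (20, [159, 179, 180]), (30, [154, 173, 174]), (40, [163, 183, 184]), (50, [163, 182, 182]), (60, [158, 178, 179]), (70, [163, 183, 183]), (80, [162, 183, 182]), (90, [162, 182, 182]), (100, [161, 180, 180]), (110, [159, 179, 180]), (120, [161, 180, 181]), (130, [167, 188, 188]), (140, [165, 185, 185]), (150, [149, 168, 166]), (160, [159, 178, 175]), (170, [148, 167, 163]), (180, [147, 167, 162]), (190, [148, 166, 162])]
400
```

```bash
python3 - <<'E'
from h import *
u=np.array([.575,.818]);n=np.array([-u[1],u[0]])
c,f=cal('wrist');p=robot.get_obs()['tool_pos']-[0,0,.0115]
for th in range(20,50,5):
  t=np.radians(th); o=[]
  for k in(1,-1):
    for zz in(.0045,-.0045):
      h=.09*np.cos(t)-zz*np.sin(t);z=.09*np.sin(t)+zz*np.cos(t)
      o.append(proj(c,f,[*(p[:2]+u*h+n*.048*k),p[2]+z]).round().tolist())
  print(th,o)
w=cv2.imread('pics/w6.png').astype(int)
d=w[...,2]-w[...,0]
for r in range(120,250,8):print(r,''.join('#' if d[r,x:x+8].mean()<17.5 else '.' for x in range(120,520,8)))
E
```

```text
20 [[198.0, 125.0], [205.0, 118.0], [448.0, 125.0], [442.0, 118.0]]
25 [[193.0, 133.0], [199.0, 124.0], [454.0, 133.0], [447.0, 124.0]]
30 [[187.0, 144.0], [194.0, 132.0], [459.0, 144.0], [453.0, 132.0]]
35 [[181.0, 158.0], [188.0, 142.0], [465.0, 158.0], [459.0, 142.0]]
40 [[175.0, 174.0], [182.0, 156.0], [471.0, 174.0], [464.0, 155.0]]
45 [[170.0, 194.0], [176.0, 172.0], [476.0, 193.0], [470.0, 171.0]]
120 ..................................................
128 ..................................................
136 ..................................................
144 ..................................................
152 ........####################################......
160 .......#####################################......
168 .......#####################################......
176 .......#####################################......
184 ........###################################.......
192 ........###################################.......
200 ........###################################.......
208 .........#################################........
216 .........################################.........
224 ...............#####################..............
232 ................########################..........
240 ..............############################.##.....
248 .............##################################...
```

Request:
{"method": "carry_out", "body": {
  "increments": [
    [255,[1,-0.8,1.5],0],
    [255,[1,0,1.5],0],
    [255,[0,0,1],0],
    [255,[0,0,0],0],
    [255,[0,0,0],0]
  ]
}}

```text
time: 21.0
tool_pos: [0.5751, -0.1572, 0.0555]
ee_rot: [3.14, -0.001, 0.959]
wrist_force: [-1.0, -5.0, 3.7]
width: 0.0612
finger_force: 30.0
```

```bash
cat > th.py <<'E'
from h import *
u=np.array([.575,.818]);n=np.array([-u[1],u[0]]);C=np.array([.5825,-.1457])
P=lambda x,z:[*(C-u*x),z+.0115]
go(P(.0141,.0453)); go(P(.017,.0424))
c,f=cal('wrist');p=robot.get_obs()['tool_pos']-[0,0,.0115]
w=robot.snapshot('wrist').astype(int);d=cv2.blur((w[...,2]-w[...,0]).astype(np.float32),(9,3))
col=d[60:230,300:345].mean(1);print('head top row',[60+i for i in range(len(col)) if col[i]<17.5][:1])
for th in (37,40,43,46,49):
  t=np.radians(th); h=.09*np.cos(t)+.0045*np.sin(t);z=.09*np.sin(t)-.0045*np.cos(t)
  print(th,proj(c,f,[*(p[:2]+u*h),p[2]+z])[1].round())
E
python3 th.py
```

```text
shift [-0.4 -0.5 -1.3]  t 21.0 pos [ 0.5751 -0.1572  0.0555] w 0.0612 F [-1.  -5.   3.7]
shift [-3.3 -0.5  1.6]  t 21.0 pos [ 0.5751 -0.1572  0.0555] w 0.0612 F [-1.  -5.   3.7]
head top row [167]
37 146.0
40 155.0
43 164.0
46 175.0
49 186.0
```

About 44° now. I'll slide it down to the ledge and let go.

Request:
{"method": "carry_out", "body": {
  "increments": [
    [255,[-1.5,0,1],0],
    [255,[-1,0,1],0],
    [255,[0,0,0],0],
    [255,[0,0,0],0]
  ]
}}

```text
time: 21.45
tool_pos: [0.5732, -0.1586, 0.0532]
ee_rot: [-3.141, -0.001, 0.959]
wrist_force: [-0.6, -2.7, 4.8]
width: 0.0615
finger_force: 30.0
```

Request:
{"method": "carry_out", "body": {
  "increments": [
    [80,[0,0,0],0],
    [70,[0,0,0],0],
    [50,[0,0,0],0],
    [0,[0,0,0],0],
    [0,[0,0,0],0],
    [0,[0,0,0],0]
  ]
}}

```text
time: 22.05
tool_pos: [0.573, -0.159, 0.0528]
ee_rot: [-3.141, -0.0, 0.959]
wrist_force: [0.3, 0.6, -1.1]
width: 0.0931
finger_force: 0.0
```

```bash
python3 th.py
```

```text
shift [ 2.2  0.1 -4. ]  t 22.05 pos [ 0.573  -0.159   0.0528] w 0.0931 F [ 0.3  0.6 -1.1]
shift [-0.7  0.1 -1.1]  t 22.05 pos [ 0.573  -0.159   0.0528] w 0.0931 F [ 0.3  0.6 -1.1]
head top row [172]
37 147.0
40 155.0
43 164.0
46 175.0
49 186.0
```

The cassette rests at 45°. I'll retract, turn a quarter turn and move to straddle the head.

Request:
{"method": "carry_out", "body": {
  "increments": [
    [0,[0,0,-10],0],
    [0,[0,0,-30],0],
    [0,[0,0,-40],0],
    [0,[0,0,-40],0],
    [0,[0,0,-30],-4],
    [0,[0,0,0],-8],
    [0,[0,0,0],-8],
    [0,[0,0,0],-8]
  ]
}}

```text
time: 22.9
tool_pos: [0.5733, -0.1592, 0.2046]
ee_rot: [3.139, 0.0, 1.453]
wrist_force: [0.0, 0.6, 0.1]
width: 0.0942
finger_force: 0.0
```

Request:
{"method": "carry_out", "body": {
  "increments": [
    [0,[0,0,0],-8],
    [0,[0,0,0],-8],
    [0,[0,0,0],-8],
    [90,[0,0,0],-8],
    [90,[0,0,0],-8],
    [90,[0,0,0],-8],
    [90,[0,0,0],-8],
    [90,[0,0,0],-6]
  ]
}}

```text
time: 23.7
tool_pos: [0.5732, -0.1591, 0.204]
ee_rot: [3.141, 0.001, 2.534]
wrist_force: [-0.4, 0.1, -0.7]
width: 0.0614
finger_force: 0.0
```

```bash
python3 - <<'E'
from h import *
u=np.array([.575,.818]);C=np.array([.5825,-.1457])
p=C+u*.035
go([*p,.102],.958)
c,f=cal('wrist');w=robot.snapshot('wrist');cv2.imwrite('pics/w7.png',w)
n=np.array([-u[1],u[0]])
for k in(1,-1):
  for x,z in((-.0499,.1029),(-.0435,.1092)): print(k,proj(c,f,[*(C-u*x+n*.048*k),z]).round())
d=cv2.blur((w[...,2].astype(np.float32)-w[...,0]),(5,5))
for r in range(100,330,10):print(r,''.join('#' if d[r,x:x+8].mean()<17.5 else '.' for x in range(120,520,8)))
E
```

```text
shift [-1.00e-01  5.13e+01  1.02e+02] twist 0.3 (or -179.7) j6 -1.33 t 23.7 pos [ 0.5732 -0.1591  0.204 ] w 0.0614 F [-0.4  0.1 -0.7]
1 [413. 185.]
1 [406. 186.]
-1 [405. 304.]
-1 [399. 307.]
100 ......##############..............................
110 ......##############..............................
120 ......###############.............................
130 .....################.............................
140 ......###############.............................
150 ......##########..###.............................
160 ......#####........###............................
170 .......###.........###............................
180 .......####........#..............................
190 ........###......................####.............
200 #.......###............####......####.............
210 ###.....####...........##############.............
220 ####.....###...........##############............#
230 ######...####..###.....#############............##
240 #######...###########..#############...........###
250 ########..###########..#############...........###
260 #######...###########....###########...........###
270 ######.....#########################...........###
280 #####......#########################............##
290 ####.......###############..###.#####.............
300 ###.........##############......######............
310 ##..........##############.......######...........
320 #..........#########.............#######..........
```

The head's edge shows at cols 384–412, rows 187–303, as predicted. I'm lowering astride it.

Request:
{"method": "carry_out", "body": {
  "increments": [
    [90,[0,25,0],0],
    [90,[0,26,0],0],
    [90,[0,0,25],0],
    [90,[0,0,30],0],
    [90,[0,0,25],0],
    [90,[0,0,15],0],
    [90,[0,0,7],0],
    [141,[0,0,0],0]
  ]
}}

```text
time: 24.55
tool_pos: [0.6022, -0.1174, 0.1006]
ee_rot: [-3.141, -0.001, 2.529]
wrist_force: [-0.1, -0.4, 0.1]
width: 0.0559
finger_force: 0.0
```

Request:
{"method": "carry_out", "body": {
  "increments": [
    [141,[0,0,0],0],
    [141,[0,0,0],0],
    [141,[0,0,0],0]
  ]
}}

```text
time: 24.85
tool_pos: [0.6032, -0.1176, 0.1025]
ee_rot: [3.141, 0.002, 2.529]
wrist_force: [-0.2, 0.7, -0.3]
width: 0.0422
finger_force: 0.0
```

```bash
python3 - <<'E'
from h import *
u=np.array([.575,.818]);C=np.array([.5825,-.1457])
go([*(C+u*.029),.102],.958)
E
```

```text
shift [ 0.7 -5.9  0.5] twist 0.0 (or -180.0) j6 -1.24 t 24.85 pos [ 0.6032 -0.1176  0.1025] w 0.0422 F [-0.2  0.7 -0.3]
```

Request:
{"method": "carry_out", "body": {
  "increments": [
    [141,[0,-4,0],0],
    [141,[0,-4,-1],0],
    [141,[0,-5,-3],0],
    [141,[0,-5,-3],0],
    [141,[0,-6,-3],0],
    [141,[0,-5,-2],0],
    [141,[0,0,0],0]
  ]
}}

```text
time: 25.55
tool_pos: [0.5851, -0.1422, 0.113]
ee_rot: [-3.141, -0.0, 2.528]
wrist_force: [0.4, 1.0, 0.1]
width: 0.0418
finger_force: 0.4
```

Request:
{"method": "carry_out", "body": {
  "increments": [
    [141,[0,-6,-2],0],
    [141,[0,-6,-2],0],
    [141,[0,-6,-2],0],
    [141,[0,-6,-2],0],
    [141,[0,-4,-1],0],
    [141,[0,0,0],0]
  ]
}}

```text
time: 26.15
tool_pos: [0.5693, -0.1647, 0.1221]
ee_rot: [-3.141, 0.0, 2.528]
wrist_force: [0.3, 0.3, 0.3]
width: 0.0423
finger_force: 0.1
```

```bash
python3 - <<'E'
from h import *
u=np.array([.575,.818]);C=np.array([.5825,-.1457])
p=robot.get_obs()['tool_pos'];print('uphill inner rest x',-(p[:2]-C)@u-.021,p[2])
w=robot.snapshot('wrist');s=robot.snapshot('scene');cv2.imwrite('pics/w8.png',w);cv2.imwrite('pics/s8.png',s)
cv2.imwrite('pics/m5.png',np.hstack([w[60:420,120:520],cv2.resize(s[190:310,230:363],(400,360),interpolation=cv2.INTER_CUBIC)]))
E
```

```text
uphill inner rest x 0.0021273996463852148 0.12212470996510352
```

View pics/m5.png

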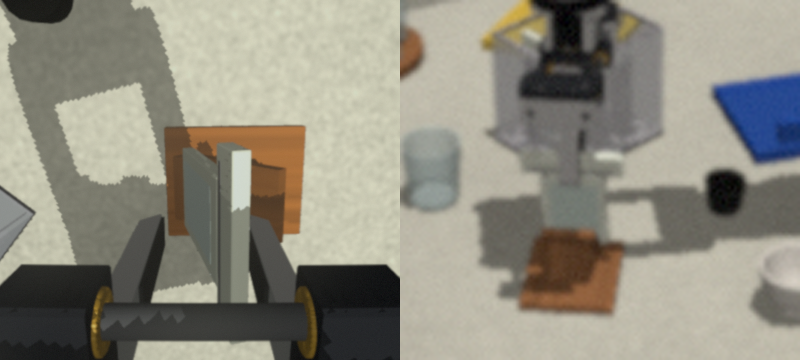

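The cassette stands at about 75° against the uphill finger, with its foot in the ledge corner. I'll bring it upright and pinch it.

Request:
{"method": "carry_out", "body": {
  "increments": [
    [141,[0,-4,-2],0],
    [141,[0,-4,-2],0],
    [141,[0,-3,-1],0],
    [160,[0,0,0],0],
    [175,[0,0,0],0],
    [190,[0,0,0],0],
    [201,[0,0,0],0],
    [201,[0,0,0],0]
  ]
}}

```text
time: 27.05
tool_pos: [0.5633, -0.1729, 0.1269]
ee_rot: [3.142, -0.0, 2.53]
wrist_force: [-0.4, 0.9, 0.6]
width: 0.0201
finger_force: 0.1
```

Request:
{"method": "carry_out", "body": {
  "increments": [
    [205,[0,0,0],0],
    [210,[0,-1,0],0],
    [215,[0,0,0],0],
    [220,[0,0,0],0],
    [225,[0,0,0],0],
    [255,[0,0,0],0],
    [255,[0,0,0],0],
    [255,[0,0,0],0]
  ]
}}

```text
time: 27.85
tool_pos: [0.563, -0.1734, 0.127]
ee_rot: [3.141, 0.0, 2.53]
wrist_force: [0.5, 1.6, -0.5]
width: 0.0092
finger_force: 30.0
```

```bash
python3 - <<'E'
from h import *
u=np.array([.575,.818]);n=np.array([-u[1],u[0]]);C=np.array([.5825,-.1457])
o=robot.get_obs();p=o['tool_pos'];print('c rest x',-(p[:2]-C)@u,'lat',(p[:2]-C)@n,p[2],o['width'])
c,f=cal('wrist');w=robot.snapshot('wrist');cv2.imwrite('pics/w9.png',w)
for lat in(.048,-.048):
  for k in(1,-1):print(lat,k,proj(c,f,[*(p[:2]-n*((p[:2]-C)@n)+u*.0045*k+n*lat),.1425]).round())
d=cv2.blur((w[...,2].astype(np.float32)-w[...,0]),(3,3))
for r in range(180,330,10):print(r,''.join('#' if d[r,x:x+5].mean()<17.5 else '.' for x in range(240,440,5)))
E
```

```text
c rest x 0.03389280676957521 lat -2.497495337592333e-05 0.12700231454599178 0.009183473332275366
0.048 1 [334. 211.]
0.048 -1 [313. 211.]
-0.048 1 [333. 401.]
-0.048 -1 [315. 401.]
180 .......######...........................
190 .......####.............................
200 .......####.............................
210 ........###....###......................
220 .........##....###......................
230 .........##....###......................
240 ....########...###......................
250 ############...###......................
260 ############...###......................
270 ############...###......................
280 ######################..................
290 #######################.................
300 ##############################..........
310 ##############################..........
320 ##########################..............
```

Pinched at 9.2 mm, and upright according to the projected head edge. I'll lift it and refine the empty slot from the earlier top picture.

Request:
{"method": "carry_out", "body": {
  "increments": [
    [255,[0,0,-3],0],
    [255,[0,0,-8],0],
    [255,[0,0,-20],0],
    [255,[0,0,-30],0],
    [255,[0,0,-40],0],
    [255,[0,0,-35],0],
    [255,[0,0,-15],0],
    [255,[0,0,0],0]
  ]
}}

```text
time: 28.7
tool_pos: [0.5637, -0.1746, 0.2823]
ee_rot: [3.141, 0.007, 2.529]
wrist_force: [0.7, -0.3, -1.9]
width: 0.0087
finger_force: 30.0
```

```bash
python3 - <<'E'
from h import *
c,f=cal('top');t=cv2.imread('pics/t2.png');g=cv2.cvtColor(t[210:300,380:480],cv2.COLOR_BGR2GRAY)
m=(g>175).astype(np.uint8)
nl,lab,st,ce=cv2.connectedComponentsWithStats(m)
for i in range(1,nl):
  if st[i,4]>15:
    ys,xs=np.where(lab==i);e=cv2.fitLine(np.c_[xs,ys].astype(np.float32),cv2.DIST_L2,0,.01,.01).ravel()
    P=atz(c,f,ce[i][0]+380,ce[i][1]+210,.128);Q=atz(c,f,ce[i][0]+380+20*e[0],ce[i][1]+210+20*e[1],.128)-P
    print(st[i],P.round(4),'yaw',np.arctan2(-Q[0]*-1,0-Q[1]*1) if 0 else (np.arctan2(Q[1],Q[0])%np.pi)-np.pi/2)
go([.4224,-.3821,.28],.24)
E
```

```text
shift [  -3.7 -251.     2.1] twist 41.1 (or -138.9) j6 -1.35 t 28.7 pos [ 0.5637 -0.1746  0.2823] w 0.0087 F [ 0.7 -0.3 -1.9]
```

Request:
{"method": "carry_out", "body": {
  "increments": [
    [255,[0,-15,0],0],
    [255,[0,-30,0],0],
    [255,[0,-35,0],0],
    [255,[0,-35,0],0],
    [255,[-1,-35,0],0],
    [255,[-1,-35,0],0],
    [255,[-1,-35,0],0],
    [255,[-1,-21,0],0]
  ]
}}

```text
time: 29.5
tool_pos: [0.4242, -0.3754, 0.2751]
ee_rot: [-3.141, -0.005, 2.526]
wrist_force: [-0.1, 0.1, -1.5]
width: 0.0089
finger_force: 30.0
```

Request:
{"method": "carry_out", "body": {
  "increments": [
    [255,[0,-10,0],4],
    [255,[0,0,0],7],
    [255,[0,0,0],7],
    [255,[0,0,0],7],
    [255,[0,0,0],7],
    [255,[0,0,0],6],
    [255,[0,0,0],3.1],
    [255,[0,0,0],0]
  ]
}}

```text
time: 30.3
tool_pos: [0.4202, -0.3816, 0.2754]
ee_rot: [-3.139, -0.004, 1.811]
wrist_force: [-0.9, 0.2, -1.5]
width: 0.0088
finger_force: 30.0
```

```bash
python3 - <<'E'
from h import *
go([.4224,-.3821,.28],.24)
c,f=cal('wrist');w=robot.snapshot('wrist');cv2.imwrite('pics/w10.png',w);np.save('w10.npy',np.array(c['T']))
y=.24;X=np.array([np.cos(y),np.sin(y)]);Y=np.array([-X[1],X[0]]);O=np.array([.4554,-.374])
q=lambda a,b,z:proj(c,f,[*(O+X*a+Y*b),z]).round().tolist()
print('rim',[q(a,b,.134) for a,b in((-.071,-.059),(-.071,.059),(.071,.059),(.071,-.059))])
print('stored',[q(a,b,.128) for a in(0,.034) for b in(-.048,.048)])
cv2.imwrite('pics/m6.png',cv2.resize(w[100:400,220:620],(800,600),interpolation=cv2.INTER_CUBIC))
E
```

```text
shift [-1.   2.  -4.6] twist 0.0 (or -180.0) j6 -1.08 t 30.3 pos [ 0.4202 -0.3816  0.2754] w 0.0088 F [-0.9  0.2 -1.5]
rim [[286.0, 298.0], [283.0, 168.0], [450.0, 169.0], [439.0, 298.0]]
stored [[363.0, 284.0], [365.0, 181.0], [399.0, 284.0], [404.0, 181.0]]
```

View pics/m6.png

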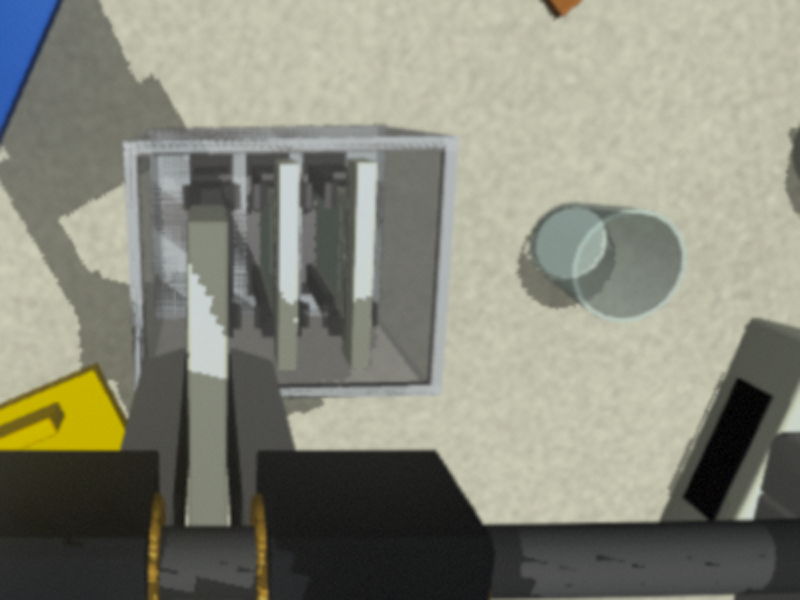

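The picture shows the two stored heads (middle and far) and the near slot empty under the held cassette. The rim corners, full-frame at (282,171), (448,168) and (440,297), match my tank pose within 2 px. I'll check the held cassette's offset along its width.

```bash
python3 - <<'E'
from h import *
c,f=cal('wrist');p=robot.get_obs()['tool_pos'];y=.24;X=np.array([np.cos(y),np.sin(y)]);Y=np.array([-X[1],X[0]])
for k in(1,-1):print(proj(c,f,[*(p[:2]+Y*.048+X*.0045*k),p[2]+.0155]).round(1))
print('measured (314,203)-(334,203)'); go([.4224,-.3821,.215],.24)
S=np.array([.4224,-.3821])
for b in(.037,.033):print('mouth edge',[proj(c,f,[*(S+Y*b+X*a),.1]).round().tolist() for a in(-.01,.01)])
E
```

```text
[334.  210.5]
[313.  210.5]
measured (314,203)-(334,203)
shift [-1.2  1.9 60.8] twist 0.1 (or -179.9) j6 -1.08 t 30.35 pos [ 0.4204 -0.3815  0.2758] w 0.0087 F [ 0.8  0.  -1.6]
mouth edge [[316.0, 190.0], [337.0, 190.0]]
mouth edge [[316.0, 194.0], [336.0, 194.0]]
```

The offset agrees: the edge at row 203 is the lower edge of the head's end face. I'm aligning and lowering.

Request:
{"method": "carry_out", "body": {
  "increments": [
    [255,[-1.2,2,10],0],
    [255,[0,0,20],0],
    [255,[0,0,20],0],
    [255,[0,0,10],0],
    [255,[0,0,2],0],
    [255,[0,0,0],0],
    [255,[0,0,0],0]
  ]
}}

```text
time: 31.05
tool_pos: [0.4243, -0.3826, 0.217]
ee_rot: [3.141, 0.002, 1.812]
wrist_force: [-0.1, 0.0, -2.2]
width: 0.0086
finger_force: 30.0
```

```bash
python3 - <<'E'
from h import *
go([.4224,-.3821,.195],.24)
E
```

```text
shift [ 1.  -1.8 22. ] twist 0.1 (or -179.9) j6 -1.07 t 31.05 pos [ 0.4243 -0.3826  0.217 ] w 0.0086 F [-0.1  0.  -2.2]
```

Request:
{"method": "carry_out", "body": {
  "increments": [
    [255,[0.5,-1.5,5],0],
    [255,[0,0,6],0],
    [255,[0,0,6],0],
    [255,[0,0,5],0],
    [255,[0,0,0],0]
  ]
}}

```text
time: 31.55
tool_pos: [0.422, -0.3816, 0.1925]
ee_rot: [-3.141, -0.002, 1.812]
wrist_force: [0.0, 0.5, -2.0]
width: 0.0089
finger_force: 30.0
```

```bash
python3 - <<'E'
from h import *
go([.4224,-.3821,.195],.24)
E
```

```text
shift [-0.6  0.3 -2.5] twist 0.1 (or -179.9) j6 -1.08 t 31.55 pos [ 0.422  -0.3816  0.1925] w 0.0089 F [ 0.   0.5 -2. ]
```

Request:
{"method": "carry_out", "body": {
  "increments": [
    [255,[0,0,6],0],
    [255,[0,0,7],0],
    [255,[0,0,8],0],
    [255,[0,0,8],0],
    [255,[0,0,0],0]
  ]
}}

```text
time: 32.05
tool_pos: [0.4218, -0.3816, 0.1629]
ee_rot: [-3.14, -0.003, 1.812]
wrist_force: [-0.3, 1.1, -2.6]
width: 0.0087
finger_force: 30.0
```

Request:
{"method": "carry_out", "body": {
  "increments": [
    [255,[0,0,8],0],
    [255,[0,0,8],0],
    [255,[0,0,8],0],
    [255,[0,0,7],0],
    [255,[0,0,5],0],
    [255,[0,0,0],0]
  ]
}}

```text
time: 32.65
tool_pos: [0.422, -0.3816, 0.1277]
ee_rot: [-3.141, -0.002, 1.812]
wrist_force: [-0.3, 0.1, -0.9]
width: 0.0085
finger_force: 30.0
```

Request:
{"method": "carry_out", "body": {
  "increments": [
    [255,[0,0,5],0],
    [255,[0,0,4],0],
    [255,[0,0,3],0],
    [255,[0,0,1.5],0],
    [255,[0,0,1],0],
    [255,[0,0,0],0]
  ]
}}

```text
time: 33.25
tool_pos: [0.4224, -0.3821, 0.1144]
ee_rot: [3.142, -0.0, 1.812]
wrist_force: [0.1, -0.0, -2.5]
width: 0.0088
finger_force: 30.0
```

Request:
{"method": "carry_out", "body": {
  "increments": [
    [255,[0,0,1],0],
    [255,[0,0,1],0],
    [255,[0,0,1],0],
    [255,[0,0,0],0],
    [255,[0,0,0],0]
  ]
}}

```text
time: 33.75
tool_pos: [0.4226, -0.3823, 0.1126]
ee_rot: [3.141, 0.001, 1.812]
wrist_force: [-1.5, 1.3, 4.8]
width: 0.0089
finger_force: 30.0
```

The foot is on the slot floor at the expected height. I'll open a little, then withdraw.

Request:
{"method": "carry_out", "body": {
  "increments": [
    [226,[0,0,0],0],
    [220,[0,0,0],0],
    [212,[0,0,0],0],
    [205,[0,0,0],0],
    [205,[0,0,0],0],
    [205,[0,0,-5],0],
    [205,[0,0,-10],0],
    [205,[0,0,-20],0]
  ]
}}

```text
time: 34.55
tool_pos: [0.4218, -0.3814, 0.1459]
ee_rot: [-3.14, -0.003, 1.812]
wrist_force: [-0.2, -0.7, 0.0]
width: 0.0182
finger_force: 0.0
```

Request:
{"method": "carry_out", "body": {
  "increments": [
    [205,[0,0,-30],0],
    [205,[0,0,-40],0],
    [205,[0,0,-40],0],
    [205,[0,0,-30],0],
    [205,[0,0,0],0]
  ]
}}

```text
time: 35.05
tool_pos: [0.4238, -0.3835, 0.2939]
ee_rot: [3.135, 0.011, 1.812]
wrist_force: [0.3, 0.1, 0.2]
width: 0.0182
finger_force: 0.0
```

```bash
python3 - <<'E'
from h import *
go()
c,f=cal('wrist');w=robot.snapshot('wrist');cv2.imwrite('pics/w11.png',w)
y=.24;X=np.array([np.cos(y),np.sin(y)]);Y=np.array([-X[1],X[0]]);O=np.array([.4554,-.374])
for a in(-.034,0,.034):
  # bright ridge centre across x for head tops at z=.128, several stations
  for b in(.025,.04):
    s=np.arange(-.012,.0121,.0005)
    v=[cv2.getRectSubPix(w,(1,1),tuple(float(t) for t in proj(c,f,[*(O+X*(a+q)+Y*b),.128]))).mean() for q in s]
    v=np.array(v);h=v>(v.max()+v.min())/2;print(a,b,'bright from %.1f to %.1f mm'%(s[h][0]*1e3,s[h][-1]*1e3),v.max(),v.min())
E
```

```text
t 35.05 pos [ 0.4238 -0.3835  0.2939] w 0.0182 F [0.3 0.1 0.2]
-0.034 0.025 bright from -12.0 to 12.0 mm 151.33333333333334 71.66666666666667
-0.034 0.04 bright from -4.0 to 12.0 mm 150.0 66.0
0 0.025 bright from -5.0 to 4.5 mm 208.0 78.33333333333333
0 0.04 bright from -5.5 to 3.5 mm 209.0 54.333333333333336
0.034 0.025 bright from -4.5 to 4.0 mm 208.33333333333334 78.66666666666667
0.034 0.04 bright from -5.5 to 4.0 mm 209.0 68.0
```

```bash
python3 - <<'E'
from h import *
c,f=cal('wrist');w=robot.snapshot('wrist')
y=.24;X=np.array([np.cos(y),np.sin(y)]);Y=np.array([-X[1],X[0]]);O=np.array([.4554,-.374])
g=lambda a,b:int(cv2.getRectSubPix(w,(1,1),tuple(float(t) for t in proj(c,f,[*(O+X*a+Y*b),.128]))).mean())
for b in(-.03,0,.015,.03,.044):print('across b',b,[g(-.034+q/1000,b) for q in range(-12,13,2)])
print('along',[(q,g(-.034,q/1000)) for q in range(34,58,2)]);print('along stored',[(q,g(0,q/1000)) for q in range(34,58,2)])
E
```

```text
across b -0.03 [106, 99, 69, 65, 102, 131, 130, 130, 110, 67, 64, 96, 106]
across b 0 [174, 157, 105, 72, 160, 208, 180, 133, 110, 60, 69, 138, 165]
across b 0.015 [164, 141, 115, 112, 115, 132, 132, 131, 111, 73, 74, 131, 136]
across b 0.03 [73, 61, 61, 66, 120, 133, 133, 133, 109, 63, 68, 93, 142]
across b 0.044 [164, 107, 63, 62, 118, 133, 135, 159, 173, 67, 81, 120, 125]
along [(34, 133), (36, 134), (38, 134), (40, 133), (42, 133), (44, 135), (46, 139), (48, 116), (50, 88), (52, 123), (54, 137), (56, 166)]
along stored [(34, 209), (36, 209), (38, 210), (40, 209), (42, 210), (44, 210), (46, 207), (48, 147), (50, 93), (52, 101), (54, 155), (56, 156)]
```

The cassette's head lies within ±4.5 mm of the slot line at every station and ends at +48 mm, level with the stored ones. It is home, so I'm handing in.

```bash
python3 -c "
from bench import robot
print(robot.close_job())"
```

```text
the job is handed in; nothing more can be done
None
```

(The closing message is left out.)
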